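# Load the corner-notched copper blank into its die

## Robot

A 7-joint arm with a two-finger parallel gripper is mounted at the origin on the work surface. World frame = base frame: x ahead of the robot, y to its left, z up, the work surface at z = 0. Lengths are in m, angles in rad, forces in N, time in s.
With the tool pointing down it reaches from about 0.4 to 0.875 m from the base axis. Payload 19.3 kg.
Tool frame: the origin (TCP) lies on the centre line of the jaws, within the pads' length; the fingertips stand 25 mm ahead of it and the grasp point (between the pads) lies 6 mm ahead of it (tips_ahead is the distance from the TCP to the fingertips, in m); z points along the fingers, y is the direction in which the jaws open and shut (so a half turn about z gives the same grasp; the last joint's range is limited). The gripper opens to 85 mm and grips with 20 to 120 N. Pads are 22 mm wide; open, the fingers measure 114 mm over their backs; the gripper's body (76 mm by 85 mm) begins 54 mm behind the grasp point. The pads swing forward as they close: fully open they stand 13 mm farther back than shut.
Start: joints at [-1.353, 0.521, -0.036, 1.599, 0.021, 1.021, -0.113], TCP at [0.177, 0.599, 0.256] pointing down, gripper open.
Joint ranges: [-2.91, 2.91], [-0.3, 2.13], [-1.5, 1.42], [0.17, 2.43], [-1.26, 4.41], [0.16, 1.93], [-2.52, 2.52]. Speed limits (rad/s): [1.89, 1.89, 2.39, 2.39, 3.01, 3.01, 3.01].

## Interface

Orientations are given as [roll, pitch, yaw] about the fixed x, y, z axes, in that order (R = Rz(yaw) Ry(pitch) Rx(roll)).
In Python, from workcell import observe, grab_frame, job_done, outline_of, tips_ahead gives the robot as it stands. The module is installed in compiled form; this text tells all that it offers.
- The arm moves only by the tool move_arm, never from a script. Its argument "motion" is a list of rows, each a list of 2 entries, a list of its own where there are three numbers: the shift along the world's x, y, z in mm, then the turn, a rotation vector about the world's x, y, z in rad. A call has 1 to 12 rows; each row is the pose to reach, as a shift and turn from the pose commanded when the call began; what a row does not reach only later rows make up. A row lasts 1/8 s, in which the tool goes at most 62.5 mm and 10.7 degrees, less where a joint would pass 70% of its speed; a pose out of reach is approached as far as the arm can. A call with a gripper value outside its range is refused whole. "jaw" is the finger opening in mm, from 0 to 85.4, set as the call begins (left out, the last holds). The fingers move at their own pace and stop on an object; "grip_force" is the grip in N (left out, the last holds). Time passes only in rows, so rows that repeat a pose let the fingers close. It gives the time, the measured TCP pose, the force and the opening at its end, in the units of the state.
- observe(): the state, without advancing time (a new reading comes with each control period).
- grab_frame(name): name is "side" or "top" or "wrist"; returns a dict with "frame" (420x560x3 uint8, red, green, blue), "fx", "fy", "cx", "cy" (pixels), "T" (4x4, takes a point from camera to world coordinates); the wrist camera has in their place "mount" (4x4, takes a point from camera to tool coordinates, whose origin is the TCP and whose axes are the flange's). Camera axes: x right, y down, z forward; pixel columns grow to the right and rows downward; lengths in m; the calibration is good to about 2 mm. A picture is of the moment at which its call begins: read the wrist's pose just before it. There is no depth.
- job_done(): hands the job in, once; it reports no verdict.
Trained networks look in the newest picture that a camera, given by its name, has taken for a name from the list of things; names that differ only in an ending like _2 or _b are one class to them, and where a whole thing is asked for, a point or a joint stands for the part that bears it (a point fixed in the world has none). Each returns a list of dicts, best first, with "score" (0 to 1); they miss things now and then, are a little off and sometimes report something else, mostly with a low value. They report only what shows in the picture. A call takes as long as a camera call. They do not tell look-alikes from the thing itself.
- outline_of(label, camera): "pixels" (420x560 bool, what is visible of it) and "pixel" ([column, row] in pixels, amid what is visible of it).
The state is a dict: "clock": time; "qpos": joint angles; "qd": joint speeds; "joint_efforts": joint torques, N m; "position": TCP position; "tool_rot": TCP orientation; "force": force on the tool from outside, world axes, zero at the start; "moment": the same for the moment, N m; "grip_width": finger opening in m.
Only numpy, scipy, OpenCV 4.12 (cv2) and the standard library are available. Lean on these libraries where they do the work, as an engineer would, in place of code of your own. Each camera call takes 0.05 s, during which the arm holds its last target.

## Task

Take the finished plaque out of the steel die and lay it flat, relief up, in the wooden tray beside the round medallion already there. Then load the die with the fresh copper blank whose outline matches the cavity (the one with notched corners, in one of the rack's three lanes), so that it sits level and fully home on the cavity floor; the rack and the clamp bars leave room for the fingers on different sides, so set the blank down on the white board to change your grip. Leave the other blanks and everything else on the bench where they are, and let go of everything.

Things in the scene. Friction and masses are not known exactly. Their poses are not given: they have to be found in the camera images.
- die: Fixed dark steel die plate, 150 (its x) x 160 (its y) x 30 mm high, with the cavity in the middle of its top. Two bright steel clamp bars, 190 mm long along its x, 16 mm thick, stand on it at y = +-51 mm (inner faces at +-43 mm) from its top face to 40 mm above it, so fingers reach a plaque in the cavity only at its sides towards +-x. Origin: centre of the underside, z up.
- die_cavity (a point): Centre of the cavity floor, 23 mm above the bench; axes as the die's. The cavity is 7 mm deep, 71 mm along y and 59 mm along x, with 12 mm square corner blocks matching the notched blank with 1.5 mm of clearance all round. The blank's long x axis must lie along this y axis (either way round).
- rack: Fixed wooden stock rack: an 8 mm base board 150 (its x) x 238 (its y) mm with four 10 mm walls along x, reaching 48 mm above the bench, forming three lanes open at both ends, each 66 mm wide, centred at y = -76, 0 and +76 mm. Each lane holds one blank lying flat with its long axis along the lane; fingers fit only at the blank's two ends. Origin: centre of the underside.
- blank: The fresh blank to load: plain copper, 68 (its x) x 56 (its y) x 16 mm thick, about 0.47 kg, with a 12 x 12 mm square notch cut from each corner. Lies in one of the rack's lanes. Origin: centre of the underside, z up.
- finished: The finished plaque, same outline and size as the notched blank (68 x 56 x 16 mm) but with a low round relief (3 mm) on its top. Starts seated in the die cavity, standing 9 mm proud of the die. Origin: centre of the underside, z up.
- plain_blank: Another copper blank, a plain rectangle 68 x 56 x 16 mm without notches, in a lane of the rack: leave it. Origin: centre of the underside.
- round_blank: Another copper blank, a disc 60 mm across and 16 mm thick, in a lane of the rack: leave it. Origin: centre of the underside.
- board: Fixed white plastic board, 110 x 110 x 15 mm, on which to set the blank down and change grip. Origin: centre of the underside.
- tray: Fixed open wooden tray for finished pieces, 150 (its x) x 190 (its y) mm outside, 30 mm high, walls and floor 5 mm. Its -y half already holds a round medallion; the +y half is free. Origin: centre of the underside.
- medallion: Finished round copper medallion, 60 mm across, 16 mm thick, with a low ring on top, lying in the -y half of the tray: leave it. Origin: centre of the underside.
- tray_in (a point): Centre of the tray's inner floor, 5 mm above the bench; axes as the tray's.
- cup: Copper cup, 72 mm across, 80 mm high, standing; leave it. Origin: centre of the underside.
- bowl: Copper bowl, 110 mm across, 45 mm high; leave it. Origin: centre of the underside.
- hammer: Hammer 240 mm long lying on the bench along its x axis; leave it.
- punch_pot: Brass pot, 52 mm across and 70 mm high, full of steel punches that reach 101 mm; leave it. Origin: centre of the underside.
- ewer: Copper ewer, 90 mm across and 150 mm high; leave it. Origin: centre of the underside.
- stake: Loose steel bench block 70 x 70 x 60 mm; leave it. Origin: centre of the underside.
Not all that is in view belongs to the job. Of the things like the die, leave any that is pink; of the rest the larger one is meant.

How it is judged:
On the way:
1. the finished plaque lies flat in the tray, let go (horizontal distance between finished and tray_in below 0.085 m and z of finished in the frame of tray_in below 0.006 m and angle between finished's own z axis and vertical below 0.1 rad and linear speed of finished below 0.02 m/s and contact force between the fingers and finished below 0.1 N), for 0.2 s.
At the end, for the whole second after the job is handed in: The notched blank rests in the die cavity (underside within 3 mm of its floor, centred within 4 mm, long axis within 7 degrees, level within 3.4); the finished plaque rests relief up on the tray floor (within 6 mm of it, level within 6 degrees) (horizontal distance between blank and die_cavity below 0.004 m and z of blank in the frame of die_cavity between -0.004 and 0.003 m and angle between the x axis of blank and the y axis of die_cavity, either way round below 0.12 rad and angle between blank's own z axis and vertical below 0.06 rad and linear speed of each of blank, finished below 0.02 m/s and horizontal distance between finished and tray_in below 0.085 m and z of finished in the frame of tray_in below 0.006 m and angle between finished's own z axis and vertical below 0.1 rad); the robot touches nothing.
It fails at once if another blank, the medallion or a bystander was moved (blanks and medallion over 30 mm, other things over 40 mm) (distance of any of plain_blank, round_blank, medallion from where it was at the start of the episode above 0.03 m or distance of any of cup, bowl, hammer, punch_pot, ewer, stake from where it was at the start of the episode above 0.04 m).
It also fails if it takes over 64 s, if anything falls off the work surface, if the arm or the gripper's body presses on something with over 40 N, if the wrist force passes 120 N, or if a joint passes its speed limit or range.

## Working session

There is one attempt and no reset: what is moved stays moved. The work goes in short steps, Python scripts to look and compute and a tool call to move; the robot and the scene stay as the last step left them, time stands still between calls to the robot, and variables do not carry over. Pictures are saved under pics/ and viewed, and the job is handed in when it is done.

Besides the shell and the picture viewer there is one more tool, called after "Emit:" by a JSON object that holds its "method" and its "body", one argument or row to a line. move_arm: Moves the arm, as the interface text tells. Its arguments: {"type":"object","properties":{"motion":{"type":"array"},"jaw":{"type":"number"},"grip_force":{"type":"number"}},"required":["motion"]}

```bash
mkdir -p pics; ls; cat > h.py <<'E'
import numpy as np, cv2
from workcell import observe, grab_frame, job_done, outline_of, tips_ahead
from scipy.spatial.transform import Rotation as Rn
def cam(name):
    o=observe(); f=grab_frame(name)
    if 'T' in f: T=np.array(f['T'])
    else:
        X=np.eye(4); X[:3,:3]=Rn.from_euler('xyz',o['tool_rot']).as_matrix(); X[:3,3]=o['position']
        T=X@np.array(f['mount'])
    return f,T
def p2w(f,T,uv,z):
    d=T[:3,:3]@np.array([(uv[0]-f['cx'])/f['fx'],(uv[1]-f['cy'])/f['fy'],1.]); o=T[:3,3]
    return o+d*(z-o[2])/d[2]
def w2p(f,T,P):
    q=np.linalg.inv(T)@np.r_[P,1.]; return np.array([f['fx']*q[0]/q[2]+f['cx'],f['fy']*q[1]/q[2]+f['cy']])
def save(im,name,crop=None,s=1):
    if crop: im=im[crop[1]:crop[3],crop[0]:crop[2]]
    im=cv2.resize(im,None,fx=s,fy=s,interpolation=cv2.INTER_CUBIC); cv2.imwrite('pics/'+name,im[...,::-1])
E
python3 - <<'E'
from h import *
o=observe();print(o); print(tips_ahead)
for n in ['side','top','wrist']:
    f,T=cam(n); save(f['frame'],n+'0.png'); print(n,T.round(3).tolist(),f['fx'],f['fy'],f['cx'],f['cy'])
E
```

```text
pics
{'clock': 0.0, 'qpos': array([-1.35319086,  0.52200776, -0.03634498,  1.59997733,  0.02122858,
        1.02105632, -0.1128005 ]), 'qd': array([ 3.56916567e-05, -8.94947453e-04,  1.83075211e-04,  1.18432759e-03,
       -1.03490253e-04, -6.71163395e-07,  1.77959942e-04]), 'joint_efforts': array([-3.89998086e-04, -9.27122855e+01,  1.97960213e+00, -3.69936454e+01,
        1.78050151e-02,  8.21966794e-03,  2.20533155e-05]), 'position': array([0.17735371, 0.59901414, 0.25574039]), 'tool_rot': array([-3.14053351e+00,  8.89957101e-05,  2.85380638e+00]), 'force': array([ 0.1262069 , -0.23108659, -0.57273386]), 'moment': array([-0.00705973, -0.00128084,  0.0235422 ]), 'grip_width': 0.08545592915750043}
0.025
side [[0.966, -0.138, 0.218, 0.167], [-0.258, -0.471, 0.844, -1.323], [-0.014, -0.871, -0.49, 0.829], [0.0, 0.0, 0.0, 1.0]] 440.5308013271177 440.5308013271177 271.0018176723457 206.50432903331728
top [[0.004, -0.989, 0.147, 0.271], [-1.0, -0.002, 0.018, -0.02], [-0.018, -0.147, -0.989, 1.658], [0.0, 0.0, 0.0, 1.0]] 526.3499947433975 526.3499947433975 272.06261985603635 209.28784475309936
wrist [[0.285, 0.92, 0.268, 0.11], [0.959, -0.273, -0.081, 0.619], [-0.002, 0.281, -0.96, 0.373], [0.0, 0.0, 0.0, 1.0]] 299.4939188119406 299.4939188119406 278.14551276396054 214.12141436284645
```

View pics/top0.png

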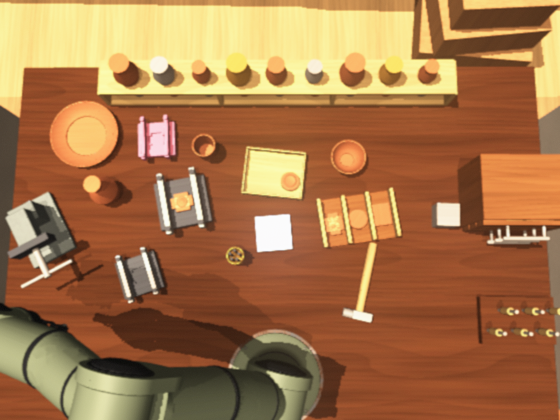

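View pics/side0.png

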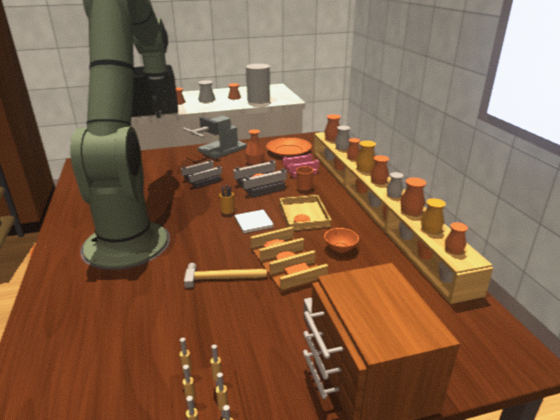

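View pics/wrist0.png

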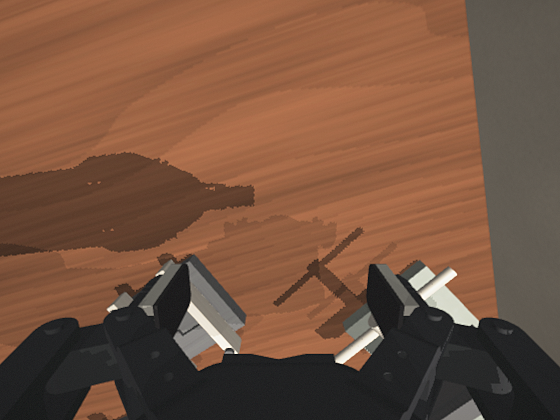

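The top view shows three die-like things. There is a pink one at (157,138), a large dark one holding a plaque at (182,202), and a small dark one at (138,274). The large dark one fits the description, since it isn't pink and is the bigger of the other two. The rack is at (358,217), the tray at (275,173) and the board at (273,233). I'll confirm in an enlarged crop.

```bash
python3 - <<'E'
from h import *
f,T=cam('top'); save(f['frame'],'topA.png',(110,110,250,310),3); save(f['frame'],'topB.png',(230,130,410,260),4.4)
for n in ['die','rack','tray','board','blank','finished','plain_blank','round_blank','medallion','cup','punch_pot','bowl','stake','ewer','hammer']:
    r=outline_of(n,'top')
    for q in r[:3]:
        print(n,round(q['score'],2),np.round(q['pixel']),q['pixels'].sum(),p2w(f,T,q['pixel'],.03).round(3))
E
```

```text
die 0.98 [138. 273.] 1749 [0.315 0.421 0.03 ]
die 0.89 [154. 139.] 1451 [0.74  0.387 0.03 ]
rack 0.97 [359. 209.] 2668 [ 0.515 -0.261  0.03 ]
rack 0.31 [233. 256.] 260 [0.367 0.129 0.03 ]
tray 0.69 [270. 169.] 2573 [0.643 0.015 0.03 ]
board 0.7 [272. 234.] 1272 [0.437 0.01  0.03 ]
board 0.6 [234. 258.] 239 [0.362 0.125 0.03 ]
blank 0.7 [336. 223.] 342 [ 0.47  -0.191  0.03 ]
finished 0.92 [185. 199.] 403 [0.547 0.282 0.03 ]
finished 0.57 [184. 208.] 2255 [0.516 0.285 0.03 ]
plain_blank 0.62 [382. 214.] 438 [ 0.501 -0.334  0.03 ]
round_blank 0.83 [357. 217.] 273 [ 0.489 -0.255  0.03 ]
medallion 0.61 [289. 179.] 283 [ 0.611 -0.043  0.03 ]
medallion 0.59 [236. 257.] 263 [0.366 0.122 0.03 ]
cup 0.69 [203. 144.] 450 [0.723 0.23  0.03 ]
punch_pot 0.73 [233. 260.] 255 [0.356 0.129 0.03 ]
punch_pot 0.53 [186. 203.] 376 [0.533 0.282 0.03 ]
bowl 0.85 [352. 154.] 921 [ 0.692 -0.245  0.03 ]
stake 0.7 [445. 214.] 643 [ 0.5   -0.528  0.03 ]
stake 0.23 [359. 209.] 2949 [ 0.515 -0.263  0.03 ]
ewer 0.77 [100. 189.] 809 [0.577 0.555 0.03 ]
ewer 0.6 [268. 171.] 2580 [0.636 0.024 0.03 ]
ewer 0.29 [235. 258.] 232 [0.363 0.124 0.03 ]
hammer 0.81 [364. 290.] 743 [ 0.266 -0.273  0.03 ]
```

View pics/topA.png

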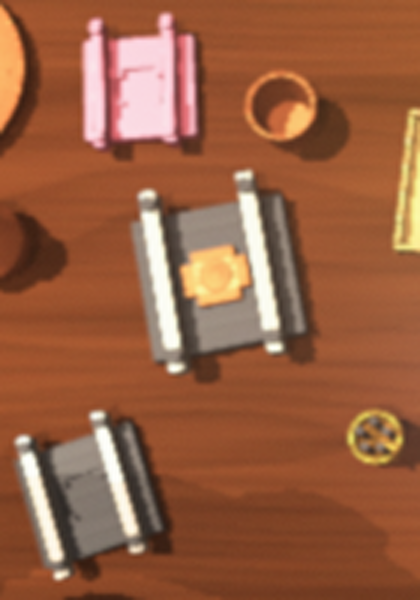

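View pics/topB.png

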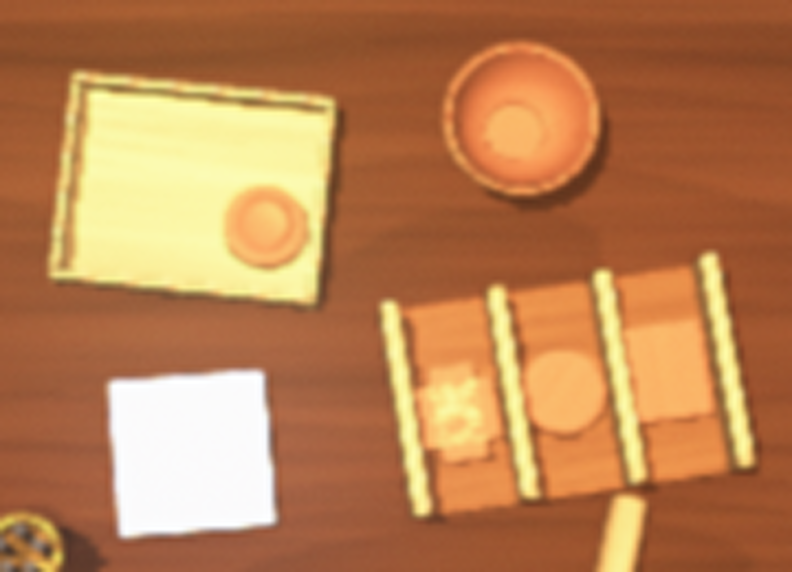

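The crop confirms it. The large dark die at (182,202) holds the notched relief plaque. The notched blank is in the rack's left lane at (334,224), the round one at (357,217) and the plain one at (382,214). Next are the coarse positions, then a wrist look.

```bash
python3 - <<'E'
from h import *
f,T=cam('top')
a=lambda x,y:(110+x/3,110+y/3); b=lambda x,y:(230+x/4.4,130+y/4.4)
P=lambda uv,z:p2w(f,T,uv,z).round(4)
print('fin',P(a(215,275),.04))
# bars ends (top face z=.07)
L=[P(a(149,198),.07),P(a(177,362),.07)]; R=[P(a(245,178),.07),P(a(275,345),.07)]
print(L,R, sum(L+R)/4, [np.arctan2(*(q[0]-q[1])[[1,0]]) for q in (L,R)])
print('blank',P(b(457,413),.024))
W=[P(b(*c),.048) for c in [(389,302),(424,515),(709,256),(746,465)]]
print('rack',W,sum(W)/4,np.arctan2(*(W[0]-W[1])[[1,0]]),np.arctan2(*(W[2]-W[3])[[1,0]]))
W=[P(b(*c),.015) for c in [(108,382),(263,371),(275,522),(121,536)]]
print('board',sum(W)/4,W)
W=[P(b(*c),.03) for c in [(75,75),(335,98),(320,304),(52,278)]]
print('tray',sum(W)/4,W, 'med',P(b(265,227),.02))
E
```

```text
fin [0.536  0.2919 0.04  ]
[array([0.6113, 0.3567, 0.07  ]), array([0.4416, 0.3221, 0.07  ])] [array([0.6325, 0.2581, 0.07  ]), array([0.4592, 0.2229, 0.07  ])] [0.53615 0.28995 0.07   ] [np.float64(0.20113237860176617), np.float64(0.20038989491759399)]
blank [ 0.4691 -0.1834  0.024 ]
rack [array([ 0.5448, -0.1342,  0.048 ]), array([ 0.3949, -0.1572,  0.048 ]), array([ 0.5779, -0.3595,  0.048 ]), array([ 0.4303, -0.3809,  0.048 ])] [ 0.486975 -0.25795   0.048   ] 0.15224826560030533 0.14398315057295016
board [0.44155  0.004725 0.015   ] [array([0.492 , 0.0649, 0.015 ]), array([ 0.5002, -0.0461,  0.015 ]), array([ 0.3921, -0.0545,  0.015 ]), array([0.3819, 0.0546, 0.015 ])]
tray [0.6306   0.002675 0.03    ] [array([0.7142, 0.0901, 0.03  ]), array([ 0.697 , -0.0979,  0.03  ]), array([ 0.5463, -0.0864,  0.03  ]), array([0.5649, 0.1049, 0.03  ])] med [ 0.6042 -0.0475  0.02  ]
```

Emit:
{"method": "move_arm", "body": {
  "motion": [
    [[359,-308,-20],[0,0,-1.083]],
    [[359,-308,-20],[0,0,-1.083]],
    [[359,-308,-20],[0,0,-1.083]],
    [[359,-308,-20],[0,0,-1.083]],
    [[359,-308,-20],[0,0,-1.083]],
    [[359,-308,-20],[0,0,-1.083]],
    [[359,-308,-20],[0,0,-1.083]],
    [[359,-308,-20],[0,0,-1.083]],
    [[359,-308,-20],[0,0,-1.083]],
    [[359,-308,-20],[0,0,-1.083]],
    [[359,-308,-20],[0,0,-1.083]]
  ],
  "jaw": 85
}}

```text
clock: 2.38
position: [0.5356, 0.2924, 0.2363]
tool_rot: [-3.141, -0.0, 1.772]
force: [-0.5, 0.4, 0.4]
grip_width: 0.0846
```

```bash
python3 - <<'E'
from h import *
o=observe();print(o['clock'],o['position'],o['tool_rot'],o['qpos'],o['force'])
f,T=cam('wrist'); save(f['frame'],'w1.png'); np.save('w1T.npy',T); cv2.imwrite('pics/w1raw.png',f['frame'][...,::-1])
E
```

```text
2.375 [0.53560817 0.29240719 0.23633766] [-3.14135337e+00 -4.71328255e-04  1.77247065e+00] [-0.79104916  0.53562034  0.28539816  1.67343923 -0.17721348  0.95798838
 -0.23956113] [-0.5147783   0.44675319  0.36611446]
```

View pics/w1.png

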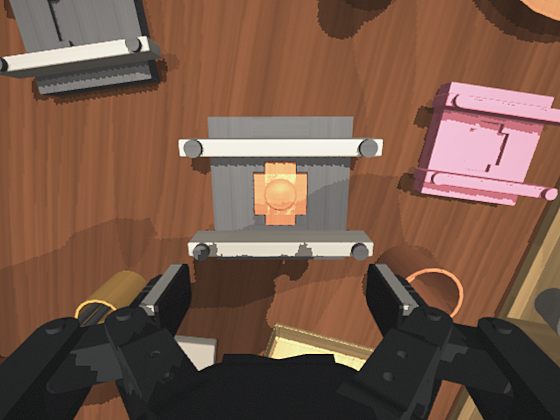

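```bash
python3 - <<'E'
from h import *
im=cv2.imread('pics/w1raw.png')[...,::-1]; save(im,'w1c.png',(175,105,390,265),3.6)
E
```

```text
(no output)
```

View pics/w1c.png

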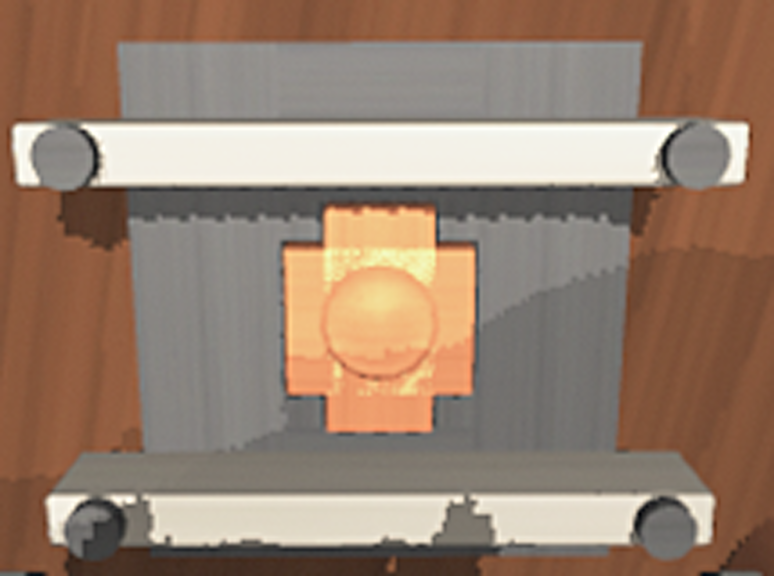

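```bash
cat > fit.py <<'E'
from h import *
from scipy.optimize import least_squares
def fit(f,T,pts,x0,fixz=True):
    # pts: list of (uv, local xyz(z world)); solve x,y,yaw (+dz)
    def r(p):
        c,s=np.cos(p[2]),np.sin(p[2]); o=[]
        for uv,q in pts:
            o.append(w2p(f,T,[p[0]+c*q[0]-s*q[1],p[1]+s*q[0]+c*q[1],q[2]+(0 if fixz else p[3])])-uv)
        return np.ravel(o)
    s=least_squares(r,x0,loss='soft_l1'); return s.x, r(s.x).reshape(-1,2)
E
python3 - <<'E'
from fit import *
f,T0=cam('wrist'); T=np.load('w1T.npy')
print(T[:3,:3].round(2).tolist())
g=lambda x,y:np.array([175+x/3.6,105+y/3.6])-0.36
print('plaque ctr',p2w(f,T,g(380,320),.039))
# signs: image right -> ?
s=1 if T[0,0]>0 else -1   # die x along image right
t=1 if (T[1,1])<0 else -1  # image up -> +y*t
print(s,t)
bar=[(g(12,122),-95,59),(g(748,120),95,59),(g(15,186),-95,43),(g(747,186),95,43),(g(46,494),-95,-43),(g(714,494),95,-43),(g(52,546),-95,-59),(g(712,546),95,-59)]
pl=[(323,207,-22-0,34),(437,207,22,34)]
pl=[(g(323,207),-16,34),(g(437,207),16,34),(g(327,432),-16,-34),(g(433,432),16,-34),(g(283,244),-28,22),(g(287,394),-28,-22),(g(477,244),28,22),(g(473,394),28,-22)]
die=[(g(119,42),-75,80),(g(642,42),75,80)]
mk=lambda L,z:[(u,(s*a/1e3,t*b/1e3,z)) for u,a,b in L]
for nm,L in [('bar',mk(bar,.07)),('pl',mk(pl,.039)),('die+bar',mk(die,.03)+mk(bar,.07)),('all',mk(die,.03)+mk(bar,.07)+mk(pl,.039))]:
    x,r=fit(f,T,L,[.536,.29,.2]); print(nm,x.round(4),np.abs(r).mean().round(2),np.abs(r).max().round(2)); 
    x,r=fit(f,T,L,[.536,.29,.2,0],False); print('  z',x.round(4),np.abs(r).mean().round(2))
E
```

```text
[[0.98, 0.19, 0.06], [0.2, -0.94, -0.27], [-0.0, 0.28, -0.96]]
plaque ctr [0.5376337  0.29467758 0.039     ]
1 1
bar [0.5378 0.2942 0.202 ] 0.53 1.63
  z [ 0.5378  0.2938  0.2022 -0.0021] 0.34
pl [0.5377 0.2941 0.2021] 0.41 1.18
  z [0.5375 0.2951 0.2021 0.0043] 0.25
die+bar [0.5378 0.2941 0.2018] 0.52 1.65
  z [ 0.5379  0.2938  0.2019 -0.0021] 0.28
all [0.5378 0.2941 0.2018] 0.47 1.62
  z [ 0.5378  0.2939  0.2018 -0.0016] 0.38
```

Emit:
{"method": "move_arm", "body": {
  "motion": [
    [[2,2,-50],[0,0,0]],
    [[2,2,-100],[0,0,0]],
    [[2,2,-140],[0,0,0]],
    [[2,2,-161],[0,0,0]],
    [[2,2,-161],[0,0,0]],
    [[2,2,-161],[0,0,0]]
  ],
  "jaw": 64
}}

```text
clock: 3.22
position: [0.5388, 0.2938, 0.0763]
tool_rot: [3.14, -0.0, 1.771]
force: [-0.4, 0.4, -0.0]
grip_width: 0.0643
```

```bash
python3 - <<'E'
from h import *
o=observe();print(o['clock'],o['position'],o['tool_rot'],o['force'],o['grip_width'])
f,T=cam('wrist'); save(f['frame'],'w2.png',(120,120,440,400),2.4)
f,T=cam('side'); save(f['frame'],'s2.png',(180,130,340,230),4.5)
E
```

```text
3.225 [0.53876036 0.29377005 0.0763472 ] [ 3.14045192e+00 -4.37989483e-04  1.77115285e+00] [-0.43595791  0.42899658 -0.03455465] 0.06425271802130239
```

View pics/w2.png

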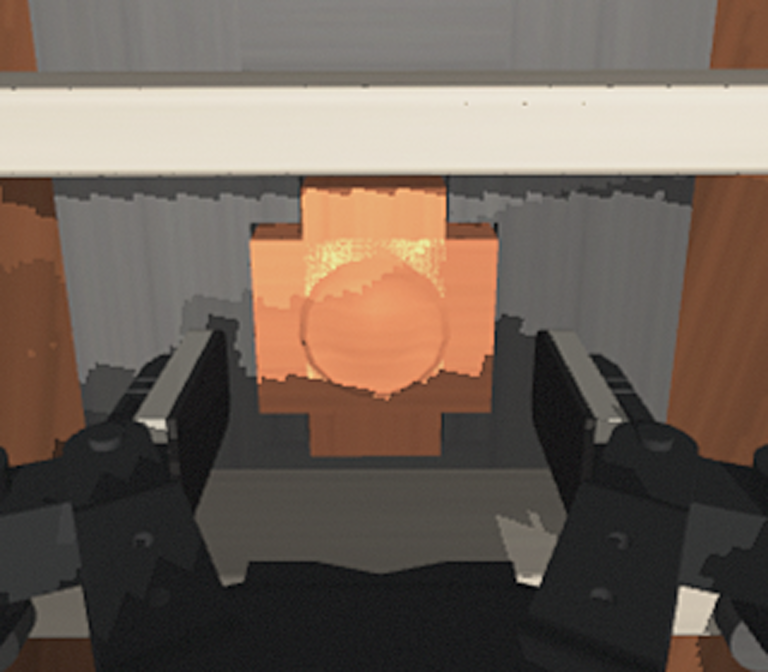

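View pics/s2.png

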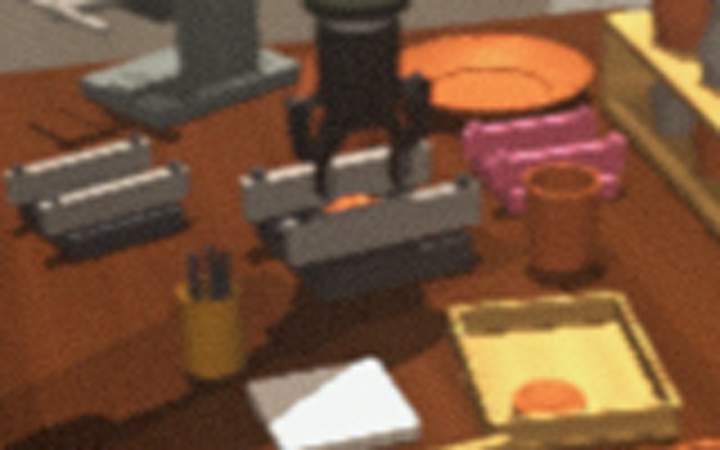

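Emit:
{"method": "move_arm", "body": {
  "motion": [
    [[-1,0,-14],[0,0,0]],
    [[-1,0,-20],[0,0,0]],
    [[-1,0,-23],[0,0,0]],
    [[-1,0,-23],[0,0,0]]
  ],
  "jaw": 61
}}

```text
clock: 3.82
position: [0.5373, 0.2932, 0.052]
tool_rot: [-3.141, 0.0, 1.771]
force: [0.1, 0.5, 0.8]
grip_width: 0.0615
```

```bash
python3 - <<'E'
from h import *
o=observe();print(o['clock'],o['position'],o['tool_rot'],o['force'],o['grip_width'])
f,T=cam('wrist'); save(f['frame'],'w3.png',(120,120,440,400),2.4)
E
```

```text
3.825 [0.53734623 0.29315545 0.05202004] [-3.14115644e+00  2.35762610e-04  1.77068158e+00] [0.10918233 0.4715585  0.81318155] 0.06153437837559751
```

View pics/w3.png

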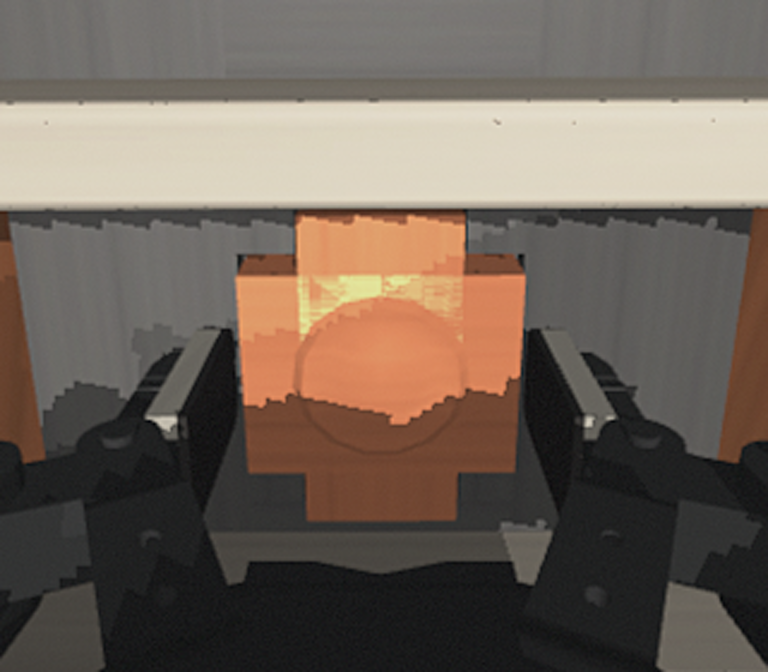

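Emit:
{"method": "move_arm", "body": {
  "motion": [
    [[0,0,0],[0,0,0]],
    [[0,0,0],[0,0,0]],
    [[0,0,0],[0,0,0]],
    [[0,0,0],[0,0,0]]
  ],
  "jaw": 45,
  "grip_force": 60
}}

```text
clock: 4.38
position: [0.5375, 0.2933, 0.0529]
tool_rot: [3.141, -0.0, 1.771]
force: [-3.2, -1.6, 8.1]
grip_width: 0.0542
```

```bash
python3 - <<'E'
from h import *
o=observe();print(o['clock'],o['position'],o['tool_rot'],o['force'],o['moment'],o['grip_width'])
E
```

```text
4.375 [0.53749171 0.29326382 0.05292435] [ 3.14141649e+00 -1.61500995e-04  1.77072021e+00] [-3.17811162 -1.55266873  8.06181104] [-0.38615481  0.69673266  0.07066211] 0.054151124155128495
```

Emit:
{"method": "move_arm", "body": {
  "motion": [
    [[0,0,15],[0,0,0]],
    [[0,0,50],[0,0,0]],
    [[0,0,100],[0,0,0]],
    [[10,-25,130],[0,0,-0.05]],
    [[40,-80,140],[0,0,-0.15]],
    [[60,-130,140],[0,0,-0.2]],
    [[80,-180,140],[0,0,-0.296]],
    [[90,-225,140],[0,0,-0.296]],
    [[97,-246,130],[0,0,-0.296]],
    [[97,-246,110],[0,0,-0.296]],
    [[97,-246,110],[0,0,-0.296]]
  ]
}}

```text
clock: 5.75
position: [0.6337, 0.0472, 0.1619]
tool_rot: [-3.14, 0.0, 1.474]
force: [-0.1, -0.1, -3.6]
grip_width: 0.0538
```

```bash
python3 - <<'E'
from h import *
o=observe();print(o['clock'],o['position'],o['tool_rot'],o['force'],o['grip_width'])
f,T=cam('wrist'); save(f['frame'],'w4.png',None,1.4)
f,T=cam('top'); save(f['frame'],'t4.png',(230,110,410,260),4.4); save(f['frame'],'t4die.png',(140,150,230,250),6)
E
```

```text
5.75 [0.63365825 0.04717534 0.16186113] [-3.13958645e+00  2.68487730e-04  1.47443664e+00] [-0.06422742 -0.08735217 -3.62193493] 0.05378834187321728
```

View pics/w4.png

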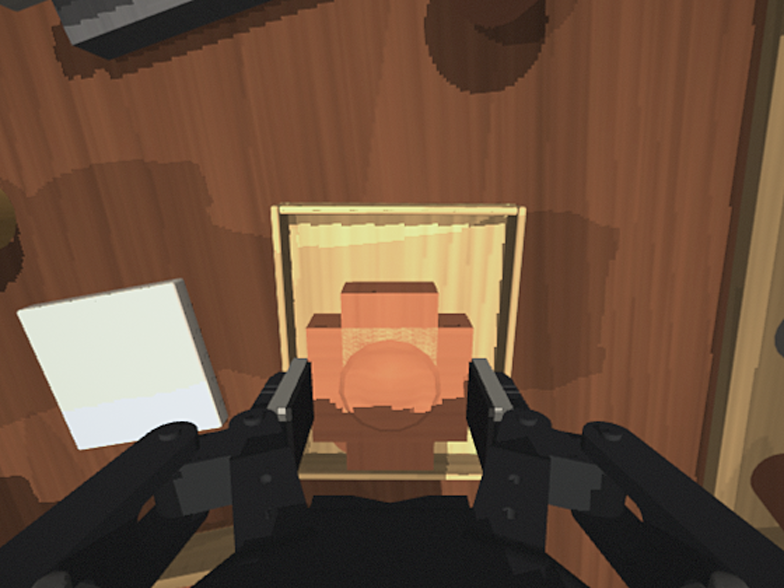

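View pics/t4.png

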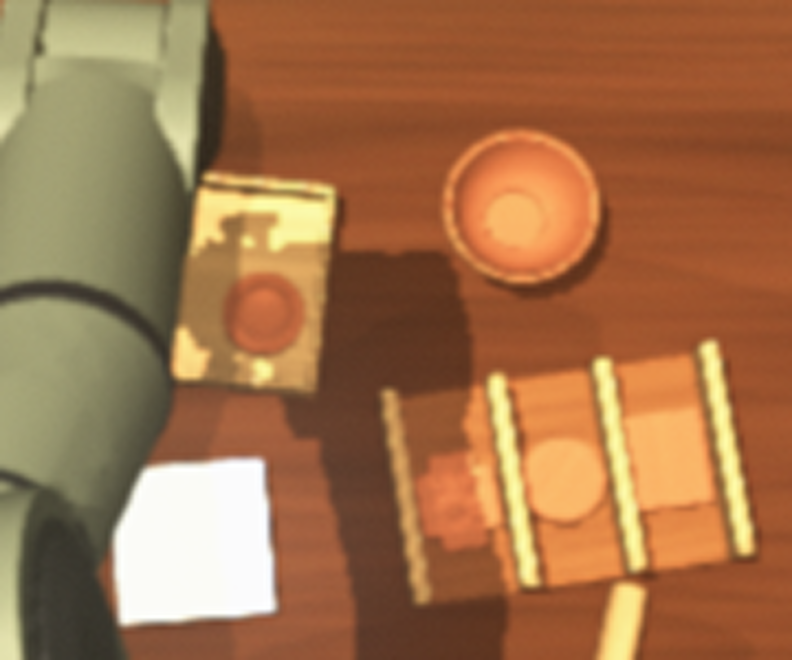

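```bash
python3 - <<'E'
from h import *
f,T=cam('wrist')
for n,uv in dict(TL=(272,207),TR=(526,208),bot=(400,477)).items(): print(n,p2w(f,T,np.array(uv)/1.4,.03).round(4))
P=np.array([.6306,.0027]);c,s=np.cos(-.096),np.sin(-.096)
for a,b in [(-75,95),(75,95),(75,-95),(-75,-95)]:
    print(w2p(f,T,[P[0]+(c*a-s*b)/1e3,P[1]+(s*a+c*b)/1e3,.03])*1.4)
print(w2p(f,T,[.604,-.0475,.02])*1.4)
E
```

```text
TL [0.572 0.108 0.03 ]
TR [0.7196 0.0931 0.03  ]
bot [ 0.6296 -0.0858  0.03  ]
[261.31405745 214.33920008]
[517.03417805 214.17868711]
[494.4563695  484.93004758]
[284.28186131 485.11262059]
[358.74160875 424.95175242]
```

Emit:
{"method": "move_arm", "body": {
  "motion": [
    [[7,4,-40],[0,0,0]],
    [[7,4,-90],[0,0,0]],
    [[7,4,-115],[0,0,0]],
    [[7,4,-123],[0,0,0]],
    [[7,4,-125],[0,0,0]],
    [[7,4,-125],[0,0,0]]
  ]
}}

```text
clock: 6.65
position: [0.6422, 0.0514, 0.0386]
tool_rot: [3.14, -0.0, 1.475]
force: [0.2, 0.4, -4.8]
grip_width: 0.0538
```

Emit:
{"method": "move_arm", "body": {
  "motion": [
    [[0,0,-2],[0,0,0]],
    [[0,0,-3],[0,0,0]],
    [[0,0,-3],[0,0,0]]
  ]
}}

```text
clock: 7.02
position: [0.6417, 0.0514, 0.035]
tool_rot: [3.141, -0.0, 1.475]
force: [-3.2, 0.1, 4.9]
grip_width: 0.0538
```

Contact with the tray floor, so I'll release it.

Emit:
{"method": "move_arm", "body": {
  "motion": [
    [[0,0,0],[0,0,0]],
    [[0,0,0],[0,0,0]],
    [[0,0,0],[0,0,0]],
    [[0,0,30],[0,0,0]],
    [[0,0,80],[0,0,0]],
    [[0,0,130],[0,0,0]],
    [[0,0,165],[0,0,0]],
    [[0,0,165],[0,0,0]]
  ],
  "jaw": 70
}}

```text
clock: 8.02
position: [0.6426, 0.0513, 0.2021]
tool_rot: [3.137, -0.001, 1.475]
force: [-0.2, 0.3, -0.2]
grip_width: 0.07
```

```bash
python3 - <<'E'
from h import *
o=observe();print(o['clock'],o['position'],o['tool_rot'],o['force'],o['grip_width'])
f,T=cam('wrist'); save(f['frame'],'w5.png',None,1.4)
E
```

```text
8.025 [0.6426024  0.05132171 0.20211249] [ 3.13728964e+00 -1.30428305e-03  1.47468475e+00] [-0.2341782   0.31947666 -0.16042318] 0.07000895659370465
```

View pics/w5.png

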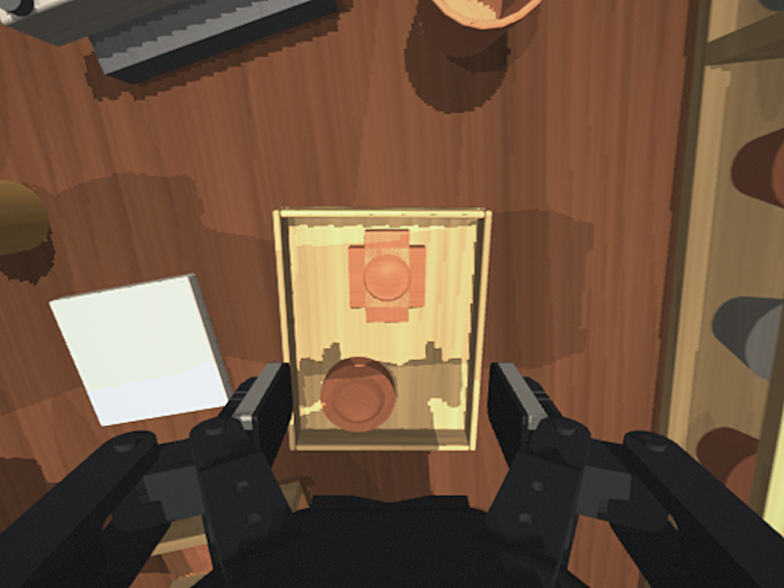

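The plaque lies relief up in the free half at (387,277), with the medallion untouched at (357,395). Next I go above the rack lane.

Emit:
{"method": "move_arm", "body": {
  "motion": [
    [[-40,-50,15],[0,0,0.05]],
    [[-80,-105,15],[0,0,0.15]],
    [[-120,-160,15],[0,0,0.24]],
    [[-150,-200,15],[0,0,0.244]],
    [[-171,-232,15],[0,0,0.244]],
    [[-171,-232,15],[0,0,0.244]],
    [[-171,-232,15],[0,0,0.244]]
  ],
  "jaw": 85
}}

```text
clock: 8.95
position: [0.4706, -0.18, 0.2136]
tool_rot: [-3.141, -0.001, 1.719]
force: [0.4, 0.3, -0.6]
grip_width: 0.0852
```

```bash
python3 - <<'E'
from h import *
o=observe();print(o['clock'],o['position'],o['tool_rot'],o['force'],o['grip_width'],o['qpos'])
f,T=cam('wrist'); save(f['frame'],'w6.png',None,1.4);np.save('w6T.npy',T); cv2.imwrite('pics/w6raw.png',f['frame'][...,::-1]);save(f['frame'],'w6c.png',(170,80,390,280),3.5)
E
```

```text
8.95 [ 0.47063293 -0.18003328  0.21364213] [-3.14082270e+00 -5.80029986e-04  1.71921855e+00] [ 0.35949302  0.32122766 -0.64600302] 0.08517574230618835 [-0.00631534  0.40600662  0.33138616  1.9709431  -0.18147427  0.79378203
  0.57634751]
```

View pics/w6.png

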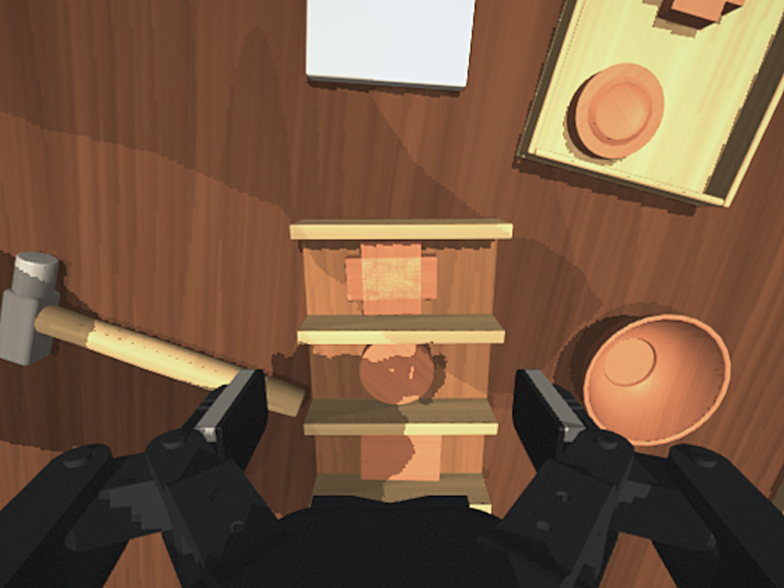

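View pics/w6c.png

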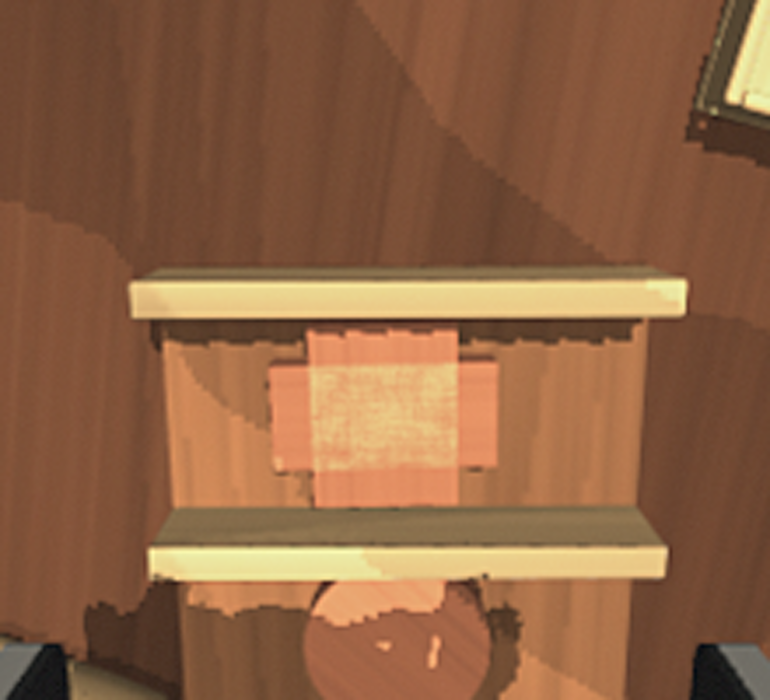

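```bash
python3 - <<'E'
from fit import *
f,_=cam('wrist'); T=np.load('w6T.npy')
g=lambda x,y:np.array([170+x/3.5,80+y/3.5])-0.36
B=[(270,365,-34,16),(274,470,-34,-16),(497,362,34,16),(497,467,34,-16),(307,330,-22,28),(458,330,22,28)]
W=[(130,282,-75,119),(685,280,75,119),(131,318,-75,109),(686,315,75,109),(148,548,-75,43),(667,546,75,43),(149,578,-75,33),(666,576,75,33)]
mk=lambda L,z:[(g(a,b),(c/1e3,d/1e3,z)) for a,b,c,d in L]
for nm,L,x0 in [('blank',mk(B,.024),[.47,-.18,.15]),('rack',mk(W,.048),[.487,-.258,.15])]:
    x,r=fit(f,T,L,x0);print(nm,x.round(4),np.abs(r).mean(),r.round(1).tolist())
    x,r=fit(f,T,L,x0+[0],False);print(nm,x.round(4),np.abs(r).mean())
E
```

```text
blank [ 0.4725 -0.1823  0.1637] 0.4824583984280271 [[-0.4, 0.7], [-0.1, 0.4], [0.4, 0.6], [-0.1, 0.2], [0.2, -1.0], [-0.0, -1.7]]
blank [ 0.4726 -0.183   0.1632 -0.0029] 0.44363511608826417
rack [ 0.4903 -0.2557  0.1521] 0.4190533905815066 [[-0.8, -0.4], [1.3, -0.6], [-0.4, 0.0], [0.2, 0.1], [-0.5, 0.0], [0.5, -0.0], [-0.2, 0.7], [0.1, 0.7]]
rack [ 0.4904 -0.2561  0.1522 -0.002 ] 0.2903124178916574
```

Emit:
{"method": "move_arm", "body": {
  "motion": [
    [[2,-2,-50],[0,0,0.015]],
    [[2,-2,-105],[0,0,0.015]],
    [[2,-2,-145],[0,0,0.015]],
    [[2,-2,-168],[0,0,0.015]],
    [[2,-2,-177],[0,0,0.015]],
    [[2,-2,-177],[0,0,0.015]]
  ],
  "jaw": 78
}}

```text
clock: 9.8
position: [0.4726, -0.1823, 0.0372]
tool_rot: [-3.141, -0.0, 1.734]
force: [0.7, -0.1, 1.0]
grip_width: 0.078
```

```bash
python3 - <<'E'
from h import *
o=observe();print(o['clock'],o['position'],o['tool_rot'],o['force'],o['grip_width'])
f,T=cam('wrist'); save(f['frame'],'w7.png',(100,100,460,400),2.1)
E
```

```text
9.8 [ 0.47258333 -0.18232447  0.03721134] [-3.14117232e+00 -2.62286817e-04  1.73435714e+00] [ 0.66154773 -0.08576001  0.9719816 ] 0.07797858373198917
```

View pics/w7.png

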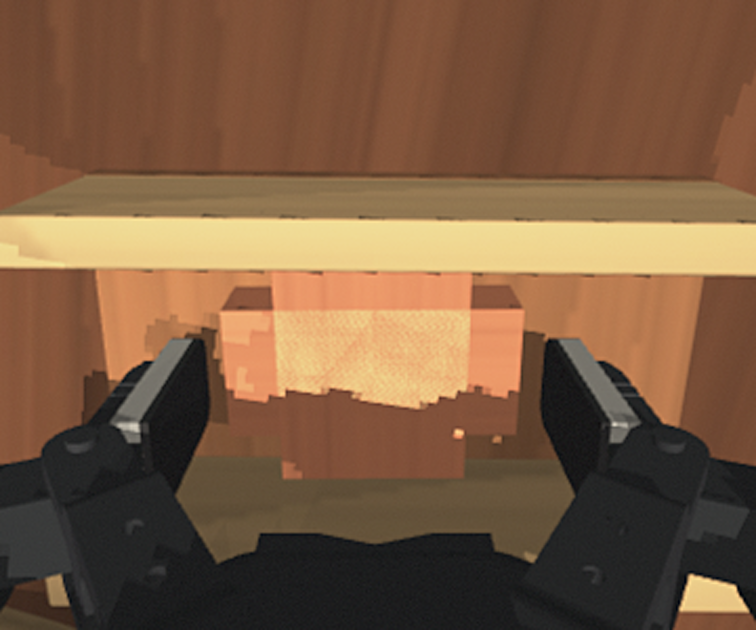

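Emit:
{"method": "move_arm", "body": {
  "motion": [
    [[0,0,-5],[0,0,0]],
    [[0,0,-6],[0,0,0]],
    [[0,0,-6],[0,0,0]]
  ],
  "jaw": 74
}}

```text
clock: 10.22
position: [0.4725, -0.1827, 0.0315]
tool_rot: [3.141, 0.0, 1.734]
force: [1.4, -0.3, -0.1]
grip_width: 0.074
```

Emit:
{"method": "move_arm", "body": {
  "motion": [
    [[0,0,0],[0,0,0]],
    [[0,0,0],[0,0,0]],
    [[0,0,0],[0,0,0]],
    [[0,0,0],[0,0,0]]
  ],
  "jaw": 56,
  "grip_force": 60
}}

```text
clock: 10.72
position: [0.4724, -0.1828, 0.032]
tool_rot: [3.141, -0.0, 1.734]
force: [-4.0, 0.8, 15.5]
grip_width: 0.0661
```

Emit:
{"method": "move_arm", "body": {
  "motion": [
    [[0,0,20],[0,0,0]],
    [[0,0,60],[0,0,0]],
    [[0,0,100],[0,0,-0.1]],
    [[-5,40,110],[0,0,-0.28]],
    [[-10,80,110],[0,0,-0.46]],
    [[-20,120,110],[0,0,-0.64]],
    [[-27,160,110],[0,0,-0.82]],
    [[-27,191,100],[0,0,-1.0]],
    [[-27,191,90],[0,0,-1.18]],
    [[-27,191,80],[0,0,-1.36]],
    [[-27,191,70],[0,0,-1.532]],
    [[-27,191,70],[0,0,-1.532]]
  ]
}}

```text
clock: 12.22
position: [0.4449, 0.0083, 0.1008]
tool_rot: [3.141, 0.002, 0.203]
force: [0.5, 0.6, -4.8]
grip_width: 0.066
```

```bash
python3 - <<'E'
from h import *
o=observe();print(o['clock'],o['position'],o['tool_rot'],o['force'],o['grip_width'],o['qpos'])
f,T=cam('wrist'); save(f['frame'],'w8.png',None,1.4)
E
```

```text
12.225 [0.44491416 0.00831768 0.10080627] [3.14122696e+00 1.55924118e-03 2.02783326e-01] [ 0.45322936  0.61180607 -4.83123996] 0.06596030504691226 [-0.6303504   0.62253873  0.64663829  2.20444781 -0.74468703  0.54404972
 -0.77988648]
```

View pics/w8.png

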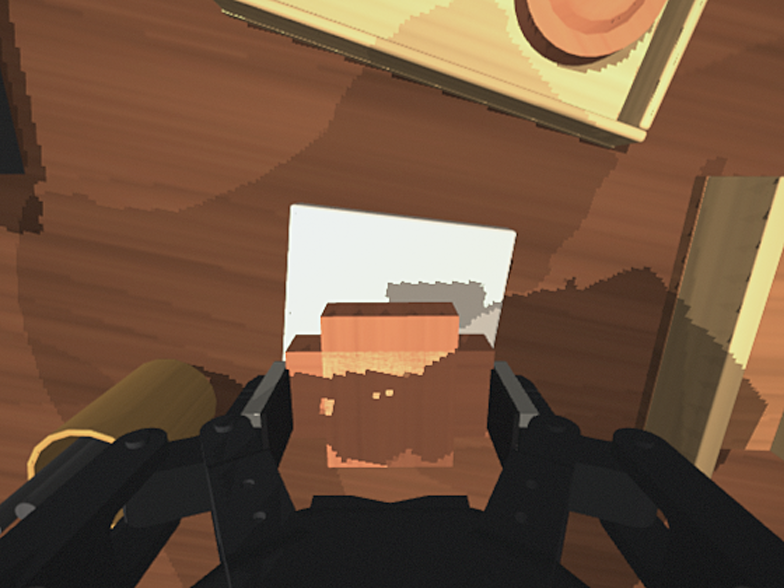

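Emit:
{"method": "move_arm", "body": {
  "motion": [
    [[0,0,-30],[0,0,0]],
    [[0,0,-50],[0,0,0]],
    [[0,0,-58],[0,0,0]],
    [[0,0,-61],[0,0,0]],
    [[0,0,-63],[0,0,0]],
    [[0,0,-63],[0,0,0]]
  ]
}}

```text
clock: 13.02
position: [0.4458, 0.0083, 0.0391]
tool_rot: [-3.141, -0.001, 0.202]
force: [-2.8, -1.1, 6.1]
grip_width: 0.0667
```

Emit:
{"method": "move_arm", "body": {
  "motion": [
    [[0,0,0],[0,0,0]],
    [[0,0,0],[0,0,0]],
    [[0,0,0],[0,0,0]],
    [[0,0,40],[0,0,0]],
    [[0,0,90],[0,0,0.1]],
    [[0,0,130],[0,0,0.28]],
    [[0,0,150],[0,0,0.46]],
    [[0,0,150],[0,0,0.64]],
    [[0,0,150],[0,0,0.82]],
    [[0,0,150],[0,0,1.0]],
    [[0,0,150],[0,0,1.18]],
    [[0,0,150],[0,0,1.36]]
  ],
  "jaw": 78
}}

```text
clock: 14.52
position: [0.4453, 0.0082, 0.1883]
tool_rot: [-3.142, 0.0, 1.568]
force: [0.6, -1.0, -0.3]
grip_width: 0.0779
```

Emit:
{"method": "move_arm", "body": {
  "motion": [
    [[0,0,-20],[0,0,0.15]],
    [[0,0,-20],[0,0,0.21]],
    [[0,0,-20],[0,0,0.21]],
    [[0,0,-20],[0,0,0.21]]
  ]
}}

```text
clock: 15.02
position: [0.4455, 0.0082, 0.1684]
tool_rot: [3.141, 0.0, 1.77]
force: [-0.8, -0.0, -0.1]
grip_width: 0.078
```

```bash
python3 - <<'E'
from h import *
o=observe();print(o['clock'],o['position'],o['tool_rot'],o['force'],o['grip_width'],o['qpos'])
f,T=cam('wrist'); save(f['frame'],'w9.png',None,1.4);np.save('w9T.npy',T);save(f['frame'],'w9c.png',(170,100,390,300),3.5)
E
```

```text
15.025 [0.44547529 0.00823607 0.16844872] [3.14135391e+00 2.85489443e-05 1.77007646e+00] [-0.79915199 -0.02962906 -0.11639937] 0.07804711928981897 [-0.46295356  0.40739237  0.39565368  2.15386998 -0.26398255  0.62516375
  0.31824532]
```

View pics/w9.png

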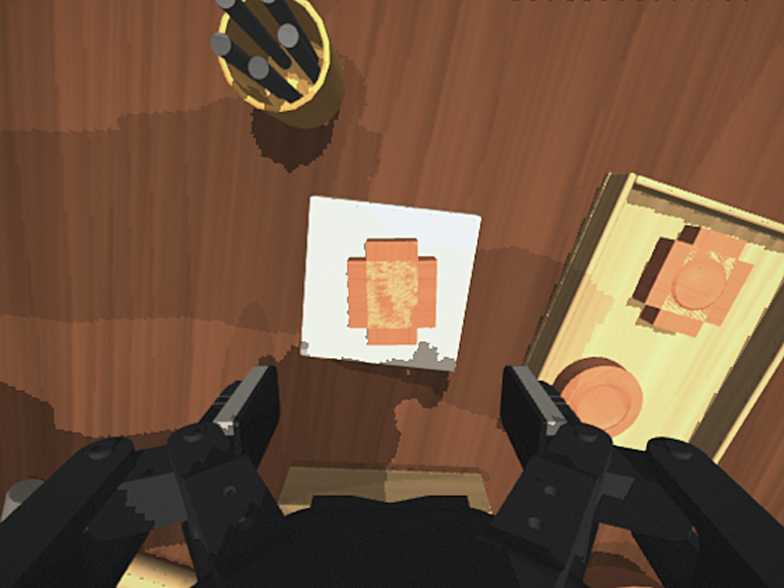

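View pics/w9c.png

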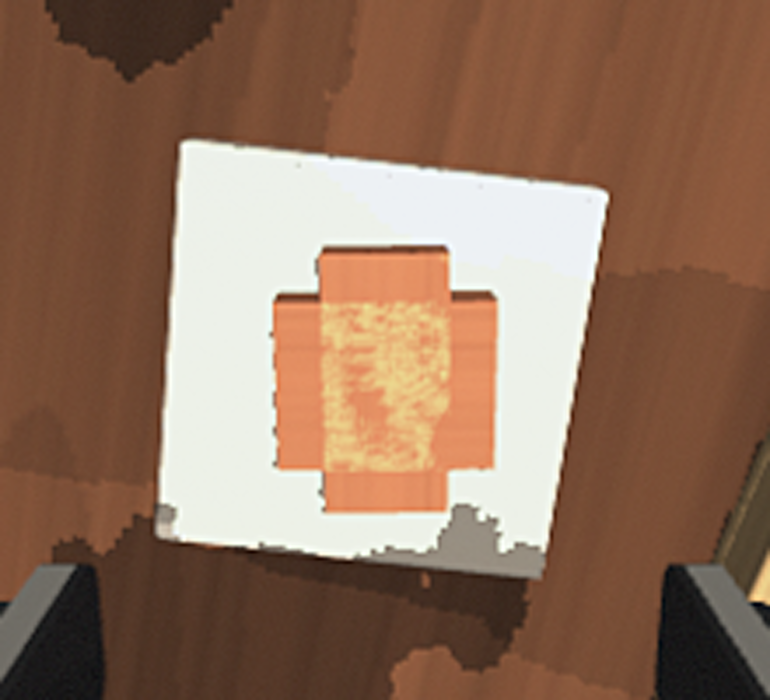

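```bash
python3 - <<'E'
from fit import *
f,_=cam('wrist'); T=np.load('w9T.npy')
g=lambda x,y:np.array([170+x/3.5,100+y/3.5])-0.36
# local: a along image x (die x dir), b along image up (long axis)
B=[(320,253,-16,34),(450,253,16,34),(324,512,-16,-34),(447,512,16,-34),(274,301,-28,22),(497,301,28,22),(277,469,-28,-22),(495,469,28,-22)]
L=[(g(a,b),(c/1e3,d/1e3,.031)) for a,b,c,d in B]
x,r=fit(f,T,L,[.445,.008,.2]);print(x.round(4),np.abs(r).mean(),r.round(1).tolist())
c,s=np.cos(x[2]),np.sin(x[2]); d=x[:2]-np.array([.4458,.0083]); print('blank-rel tcp1: along die x',c*d[0]+s*d[1],'along long',-s*d[0]+c*d[1])
E
```

```text
[0.4472 0.0084 0.2007] 0.2107878338563811 [[-0.1, -0.2], [0.4, -0.3], [0.1, 0.2], [-0.0, 0.1], [-0.7, 0.1], [0.6, -0.1], [-0.0, 0.2], [-0.2, 0.0]]
blank-rel tcp1: along die x 0.001431328385203569 along long -0.00019444675946919806
```

Emit:
{"method": "move_arm", "body": {
  "motion": [
    [[2,0,-50],[0,0,0.002]],
    [[2,0,-95],[0,0,0.002]],
    [[2,0,-115],[0,0,0.002]],
    [[2,0,-121],[0,0,0.002]],
    [[2,0,-121],[0,0,0.002]]
  ],
  "jaw": 64
}}

```text
clock: 15.75
position: [0.4476, 0.0082, 0.0476]
tool_rot: [3.141, 0.0, 1.773]
force: [0.1, 0.5, 0.1]
grip_width: 0.0636
```

Emit:
{"method": "move_arm", "body": {
  "motion": [
    [[0,0,-1],[0,0,0]],
    [[0,0,-1],[0,0,0]],
    [[0,0,-1],[0,0,0]],
    [[0,0,-1],[0,0,0]],
    [[0,0,-1],[0,0,0]]
  ],
  "jaw": 45,
  "grip_force": 60
}}

```text
clock: 16.38
position: [0.4478, 0.0083, 0.0479]
tool_rot: [3.14, -0.0, 1.774]
force: [-6.8, -0.8, 27.1]
grip_width: 0.0533
```

```bash
python3 - <<'E'
from h import *
o=observe();print(o['clock'],o['position'],o['tool_rot'],o['force'],o['grip_width'])
E
```

```text
16.375 [0.44777321 0.00832293 0.0479251 ] [ 3.13988065e+00 -2.76579182e-04  1.77353601e+00] [-6.76659938 -0.77630519 27.0528876 ] 0.053319207402302476
```

Emit:
{"method": "move_arm", "body": {
  "motion": [
    [[0,0,20],[0,0,0]],
    [[0,0,65],[0,0,0]],
    [[5,15,110],[0,0,0]],
    [[20,60,140],[0,0,0]],
    [[35,110,145],[0,0,0]],
    [[50,165,145],[0,0,0]],
    [[68,220,145],[0,0,0]],
    [[85,265,130],[0,0,0]],
    [[90,286,100],[0,0,0]],
    [[90,286,70],[0,0,0]],
    [[90,286,60],[0,0,0]],
    [[90,286,60],[0,0,0]]
  ]
}}

```text
clock: 17.88
position: [0.5374, 0.2939, 0.1068]
tool_rot: [-3.142, 0.0, 1.773]
force: [0.4, -0.8, -4.3]
grip_width: 0.0533
```

```bash
python3 - <<'E'
from h import *
o=observe();print(o['clock'],o['position'],o['tool_rot'],o['force'],o['grip_width'])
f,T=cam('wrist'); np.save('w10T.npy',T);save(f['frame'],'w10.png',None,1.4)
E
```

```text
17.875 [0.53744977 0.29394963 0.10684244] [-3.14153160e+00  1.97402529e-04  1.77329247e+00] [ 0.42519659 -0.76381573 -4.30768666] 0.05332956517527138
```

View pics/w10.png

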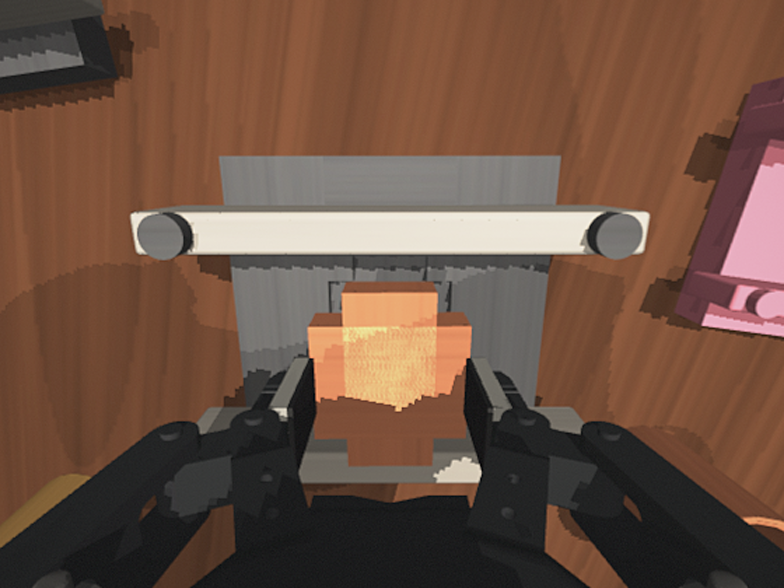

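Emit:
{"method": "move_arm", "body": {
  "motion": [
    [[0,0,-15],[0,0,0]],
    [[0,0,-30],[0,0,0]],
    [[0,0,-39],[0,0,0]],
    [[0,0,-39],[0,0,0]],
    [[0,0,-39],[0,0,0]]
  ]
}}

```text
clock: 18.55
position: [0.5376, 0.2943, 0.0675]
tool_rot: [3.141, -0.0, 1.774]
force: [-0.4, -0.7, -4.7]
grip_width: 0.0532
```

```bash
python3 - <<'E'
from h import *
o=observe();print(o['clock'],o['position'],o['tool_rot'],o['force'],o['grip_width'])
f,T=cam('wrist'); np.save('w11T.npy',T);save(f['frame'],'w11.png',(150,140,410,340),3)
E
```

```text
18.55 [0.5376388  0.29426509 0.06749617] [ 3.14131651e+00 -3.62045077e-05  1.77356223e+00] [-0.3727204  -0.67333522 -4.65220214] 0.05315198630795461
```

View pics/w11.png

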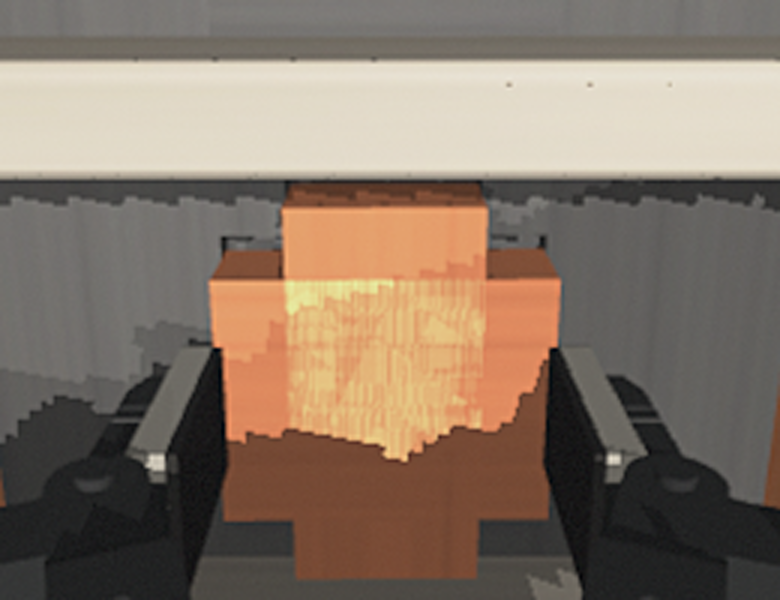

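Emit:
{"method": "move_arm", "body": {
  "motion": [
    [[0,0,-3],[0,0,0]],
    [[0,0,-5],[0,0,0]],
    [[0,0,-7],[0,0,0]],
    [[0,0,-8],[0,0,0]],
    [[0,0,-8],[0,0,0]]
  ]
}}

```text
clock: 19.23
position: [0.5374, 0.2943, 0.0592]
tool_rot: [-3.141, 0.0, 1.774]
force: [0.1, 0.3, -5.0]
grip_width: 0.0533
```

Emit:
{"method": "move_arm", "body": {
  "motion": [
    [[0,0,-1],[0,0,0]],
    [[0,0,-2],[0,0,0]],
    [[0,0,-3],[0,0,0]],
    [[0,0,-4],[0,0,0]],
    [[0,0,-4],[0,0,0]]
  ]
}}

```text
clock: 19.85
position: [0.5375, 0.2943, 0.0562]
tool_rot: [3.142, -0.001, 1.774]
force: [-6.7, -2.8, 15.3]
grip_width: 0.0533
```

Contact came at the expected floor height (TCP 0.056), so I'll release.

Emit:
{"method": "move_arm", "body": {
  "motion": [
    [[0,0,0],[0,0,0]],
    [[0,0,0],[0,0,0]],
    [[0,0,0],[0,0,0]],
    [[0,0,20],[0,0,0]],
    [[0,0,70],[0,0,0]],
    [[0,0,120],[0,0,0]],
    [[0,0,160],[0,0,0]],
    [[0,0,180],[0,0,0]],
    [[0,0,180],[0,0,0]]
  ],
  "jaw": 64
}}

```text
clock: 20.98
position: [0.538, 0.2945, 0.2379]
tool_rot: [3.138, -0.002, 1.774]
force: [-0.7, 0.5, 0.2]
grip_width: 0.064
```

```bash
python3 - <<'E'
from h import *
o=observe();print(o['clock'],o['position'],o['tool_rot'],o['force'],o['grip_width'])
f,T=cam('wrist'); np.save('w12T.npy',T);save(f['frame'],'w12.png',(175,105,390,265),3.6)
f,T=cam('side'); save(f['frame'],'s12.png',(180,130,340,300),3.5)
E
```

```text
20.975 [0.53798525 0.29451604 0.23793753] [ 3.13845201e+00 -1.61881160e-03  1.77365697e+00] [-0.67798454  0.48183476  0.19924036] 0.06395146072788513
```

View pics/w12.png

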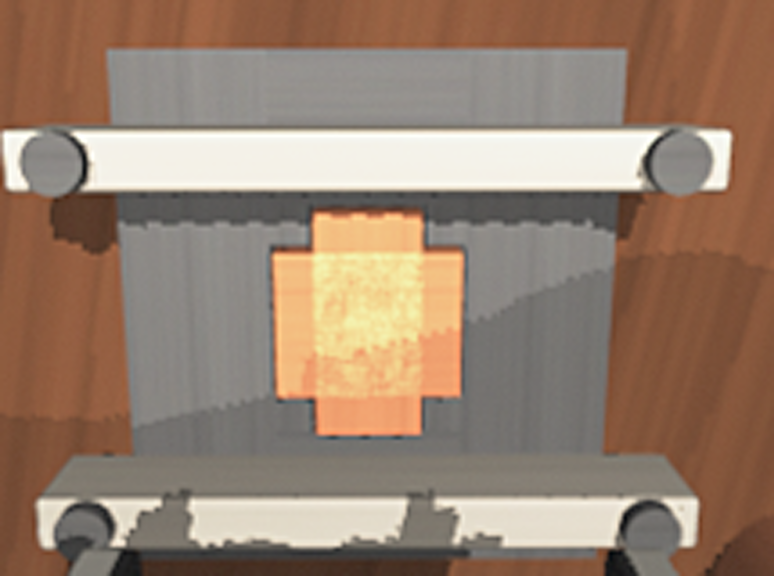

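View pics/s12.png

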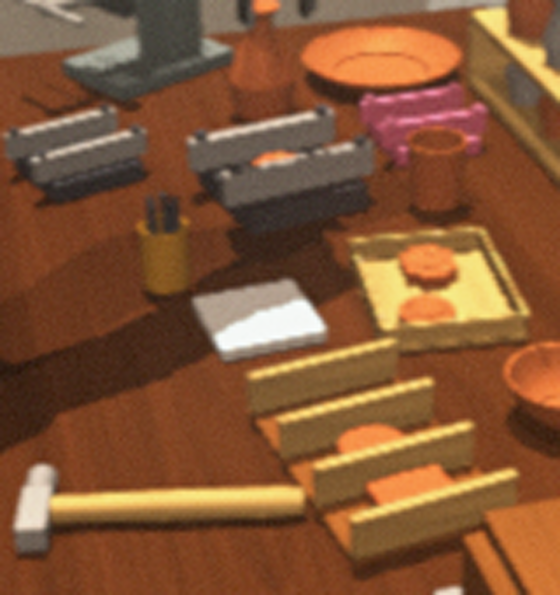

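```bash
python3 - <<'E'
from fit import *
f,_=cam('wrist'); T=np.load('w12T.npy')
g=lambda x,y:np.array([175+x/3.6,105+y/3.6])-0.36
bar=[(4,130,-95,59),(732,130,95,59),(6,190,-95,43),(730,192,95,43),(37,498,-95,-43),(699,498,95,-43),(41,548,-95,-59),(695,550,95,-59)]
pl=[(312,211,-16,34),(423,211,16,34),(316,436,-16,-34),(421,436,16,-34),(272,250,-28,22),(277,398,-28,-22),(464,250,28,22),(462,398,28,-22)]
for L,z in ((bar,.07),(pl,.039)):
    x,r=fit(f,T,[(g(a,b),(c/1e3,d/1e3,z)) for a,b,c,d in L],[.538,.294,.2]); print(x.round(4),np.abs(r).mean())
print(observe()['force'],job_done())
E
```

```text
[0.5377 0.2942 0.1999] 0.7158837244717073
[0.5377 0.2943 0.2052] 0.34819474254706506
the job is handed in; nothing more can be done
[-0.4705801  -0.12905868 -0.13764443] None
```

The job is done and handed in at about 21 s of the 64 s allowed. The finished plaque is in the tray and the notched blank is loaded in the die.

- **Plaque:** I gripped it in the large dark die and laid it relief up in the free half of the tray. The medallion beside it was not touched.
- **Blank:** I took the notched one from the rack's left lane by its ends, set it on the white board and re-gripped it across its short side. I then lowered it into the cavity and let go.

**Last checks:**
- **Position:** a wrist-camera fit put the blank within 0.2 mm and 0.005 rad of the die's centre line.
- **Depth:** it touched down at the height expected for the cavity floor (0.0562 m, expected about 0.056 m).
- **Rest of the bench:** the side view showed the plaque and medallion in the tray. The other two blanks, the cup, bowl, hammer and punch pot looked to be where they were. I judged this by eye and did not measure it. The stake was out of that view.
- **Arm:** it stood clear with the gripper open and almost no force on the wrist.

No check failed. The top camera's coarse positions were 3 to 6 mm off the wrist camera's, so I used the wrist camera's wherever I had them. The board was the one spot I placed from the top camera, with a small correction.

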